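# Clock the dispensing tap on a paint jerrycan

## Robot

A 6-joint arm with a two-finger parallel gripper is mounted at the origin on the work surface. World frame = base frame: x ahead of the robot, y to its left, z up, the work surface at z = 0. Lengths are in m, angles in rad, forces in N, time in s.
With the tool pointing down it reaches from about 0.35 to 0.975 m from the base axis. Payload 4.9 kg.
Tool frame: the origin (TCP) lies midway between the tips of the shut fingers; the grasp point (between the pads) lies 19 mm behind it (r.grip_depth is the distance from the TCP to the grasp point, in m); z points along the fingers, y is the line along which they close (so a half turn about z gives the same grasp; the last joint's range is limited). The gripper opens to 85 mm and grips with 20 to 120 N. Pads are 22 mm wide; open, the fingers measure 114 mm over their backs; the gripper's body (76 mm by 85 mm) begins 54 mm behind the grasp point. The pads swing forward as they close: fully open they stand 13 mm farther back than shut.
Start: joints at [-1.338, 0.053, 1.613, -0, 1.476, -0.119], TCP at [0.215, -0.587, 0.231] pointing down, gripper open.
Joint ranges: [-3.01, 3.01], [-1.01, 2.22], [0.06, 2.58], [-1.02, 4.17], [0.09, 2.62], [-3.14, 3.14]. Speed limits (rad/s): [2.57, 2.57, 3.14, 3.14, 3.14, 3.14].

## Interface

Orientations are given as a unit quaternion [x, y, z, w].
In Python, from rig import readout, imaging, workorder, r gives the robot as it stands.
- The arm moves only by the shell command python3 -m pendant 'ROWS'. ROWS is JSON, a list of rows, each an object of numbers: "dx", "dy", "dz": the shift along the world's x, y, z each as a share of 100 mm, from -1 to 1; "rx", "ry", "rz": the turn, a rotation vector about the world's x, y, z each as a share of 0.5 rad, from -1 to 1; "gripper": the closure, from -1 (fully open) to 1 (shut). A call has exactly 5 rows; each row is the pose to reach, as a shift and turn from the pose commanded when the call began; what a row does not reach only later rows make up. A row lasts 1/8 s, in which the tool goes at most 62.5 mm and 10.7 degrees, less where a joint would pass 70% of its speed; a pose out of reach is approached as far as the arm can. A call with a number of a shift or a turn outside -1 to 1 is refused whole. A call with a gripper value outside its range is refused whole. The fingers move at their own pace and stop on an object; the grip force is fixed at half the most. Time passes only in rows, so rows that repeat a pose let the fingers close, or fill a call up. It gives the time, the measured TCP pose, the force, the opening and the grip force at its end, in the units of the state.
- readout.get_obs(): the state, without advancing time (a new reading comes with each control period).
- imaging.snapshot(name): name is "side" or "top"; returns a dict with "color" (480x640x3 uint8, blue, green, red), "K" (3x3 intrinsics, pixels), "dist" ([k1, k2, p1, p2, k3] as OpenCV has them; the pictures are not rectified), "origin" and "rotation" of the camera in the world. Camera axes: x right, y up, looking along -z (the intrinsics and any distortion apply to the point x, -y, -z); pixel columns grow to the right and rows downward; lengths in m; the calibration is good to about 2 mm. A picture is of the moment at which its call begins. There is no depth.
- workorder.sign_off(): hands the job in; it is judged then, once.
The state is a dict: "time": time; "joint_positions": joint angles; "qvel": joint speeds; "joint_torque": joint torques, N m; "eef_pos": TCP position; "orientation": TCP orientation; "wrist_force": force on the tool from outside, world axes, zero at the start; "moment": the same for the moment, N m; "finger_gap": finger opening in m; "grip_force": force on a finger pad.
Only numpy, scipy, OpenCV 4.12 (cv2) and the standard library are available. Lean on these libraries where they do the work, as an engineer would, in place of code of your own. Each camera call takes 0.05 s, during which the arm holds its last target. There are 200 camera calls.

## Task

Fit the dispensing tap to the open neck of the jerrycan: set its cap on the neck, screw it down clockwise without forcing it so that it squeezes the rubber seal, and stop with the spout pointing straight over the front of the can, away from the carrying handle. Never bear on the neck with more than about 2 kg, and leave the bottles, the mixing cup and the old cap where they are.

Things in the scene. Friction and masses are not known exactly. Their poses are not given: they have to be found in the camera images.
- can: white jerrycan, full, too heavy to move: body 150 (x) by 130 (y) by 160 mm high, origin under its centre. Its front is its -x side. The carrying handle runs along x over the rear half of its top, up to 191 mm above the bench. The open neck stands 35 mm from the centre towards the front.
- can_neck (a point): on the axis of the can's upright neck, at the can's top face (160 mm up), axes as the can's. Neck 54 mm wide, 26 mm high, with a coarse right-hand outside thread (61 mm wide over it): two starts half a turn apart, lead 7 mm per turn; each thread is 4.5 mm thick and runs 150 degrees round, leaving a 30 degree gap between its low end and the other's high start.
- neck_rim (a point): centre of the neck's rim, 26 mm above can_neck; the seal ring on it stands 4 mm higher. The tap's lugs drop through the thread's gaps when the tap stands about 95 degrees counter-clockwise (from above) of its final pose, but where the thread begins differs from can to can by up to 38 degrees either way.
- seal (a joint): how far the springy rubber seal ring on the neck's rim is squeezed down (m): 0 free, at most 0.0045; it pushes back with 3 N per mm.
- tap_mid (a point): centre of the upright square barrel of the plastic dispensing tap, on its axis, 60 mm above the lower edge of its cap. The tap stands upright on the bench on its open cap; 90 g, 85 mm high. Barrel 24 mm across its flat sides (y), 26 mm along x, reaching from 26 to 85 mm above the cap's lower edge: grip it across y. Spout along -x, butterfly key along +x, both 66 mm up.
- tap_cap (a point): centre of the open lower edge of the tap's cap (72 mm wide, 65 mm inside, 20 mm deep, ribbed). Two lugs inside, on the spout and key sides, 2 mm above the edge, 8 mm long, 3.5 mm thick, reach to 28.5 mm from the axis. Height above can_neck: 14 to 18 mm with the lugs lying on top of the threads, 10 mm once dropped in the gaps with the cap on the free seal.
- tap_spout (a point): centre of the spout's mouth, 49 mm from the tap's axis along its -x. Finally the tap's x and y axes lie along the can's: 57 to 133 degrees of clockwise turning after the lugs drop, by when the thread has drawn the cap 1.5 to 3 mm down onto the seal and turning has grown stiffer (some 0.2 N m). No stop there: it would turn on.
- shipping_cap: old white screw cap lying on the bench, 70 mm wide, 20 mm high, origin at its underside centre; bystander.
- paint_bottle: bottle of ochre paint with white cap, 52 mm wide, 130 mm high, origin at its underside centre; bystander.
- hardener_bottle: bottle of pale hardener with white cap, 48 mm wide, 120 mm high, origin at its underside centre; bystander.
- mixing_cup: empty white mixing cup, 72 mm wide at the rim, 75 mm high, origin at its underside centre; bystander.
There are look-alikes about, which are no part of the job. Leave any yellow look-alike of the part that bears tap_mid alone. Leave any orange look-alike of the can alone.

How it is judged:
By the outcome, as a careful person would: the job done as asked, in the order asked, and still so for the second after the job is handed in, with the robot touching nothing.
It also fails if it takes over 70 s, if anything falls off the work surface, if the arm or the gripper's body presses on something with over 40 N, if the wrist force passes 120 N, or if a joint passes its speed limit or range.

## Working session

There is one attempt and no reset: what is moved stays moved. The work goes in short steps, Python scripts to look and compute and a shell command to move; the robot and the scene stay as the last step left them, time stands still between calls to the robot, and variables do not carry over. Pictures are saved under pics/ and viewed, at most 10 in all, crops included, and the job is handed in when it is done.

```bash
mkdir -p pics; ls
python3 - <<'E'
from rig import readout, imaging
import cv2
for n in("side","top"):
    s=imaging.snapshot(n); cv2.imwrite(f"pics/{n}0.png",s["color"]); print(n,s["K"],s["dist"],s["origin"],s["rotation"])
print(readout.get_obs())
E
```

```text
pics
side [[565.8181247    0.         323.60266161]
 [  0.         565.8181247  243.05166072]
 [  0.           0.           1.        ]] [-0.17784276  0.          0.          0.          0.        ] [ 0.46221062 -1.06394827  1.02729825] [ 0.42371825 -0.01408237 -0.01837354  0.90549818]
top [[569.55547491   0.         312.00160701]
 [  0.         569.55547491 226.79156586]
 [  0.           0.           1.        ]] [-0.12973351  0.          0.          0.          0.        ] [0.27490288 0.01285058 1.52269247] [-0.05528257  0.05957546  0.71184849 -0.69761474]
{'time': 0.1, 'joint_positions': array([-1.33802292e+00,  5.33004715e-02,  1.61415373e+00, -1.82344760e-05,
        1.47604640e+00, -1.18988763e-01]), 'qvel': array([ 0.0001845 , -0.00034515, -0.00299548,  0.00283823,  0.00153135,
       -0.00342963]), 'joint_torque': array([-6.83436087e-05, -3.94900882e+01, -3.71364176e+01, -8.09529502e-05,
        3.93361013e-03,  3.97161301e-06]), 'eef_pos': array([ 0.21521382, -0.58616443,  0.23018178]), 'orientation': array([ 9.84572152e-01,  1.74976474e-01, -6.33053432e-05, -9.51914304e-04]), 'wrist_force': array([-0.79806838,  0.41614375, -0.40291459]), 'moment': array([ 0.03742961,  0.04367605, -0.01445634]), 'grip_force': 0.0, 'finger_gap': 0.08532055031930089}
```

View pics/side0.png

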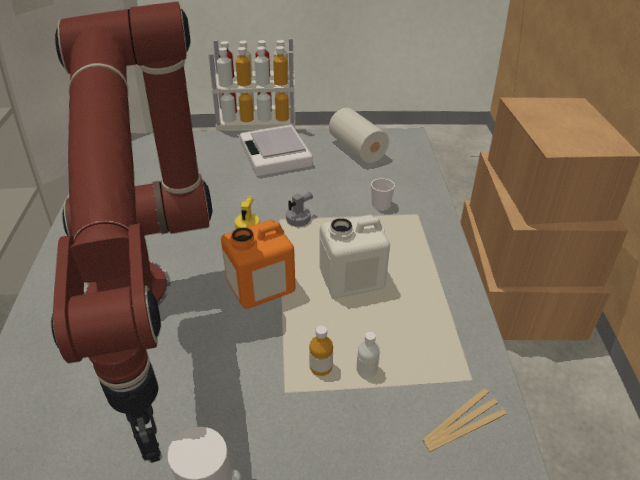

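View pics/top0.png

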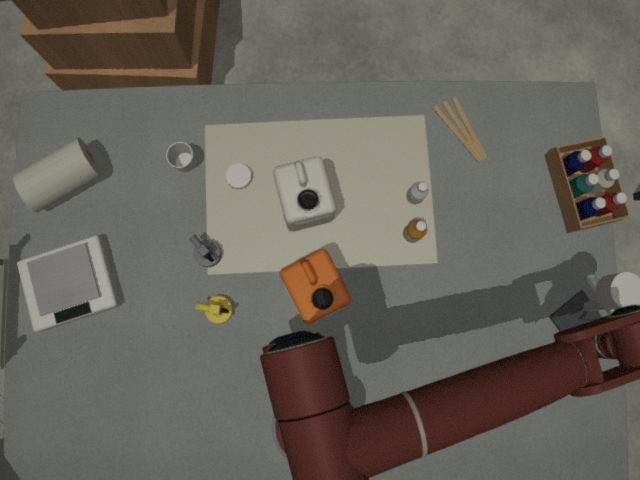

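Candidates: the tap is either grey (side 298,208 / top 207,250) or yellow (side 247,212 / top 217,310). The can is either white (side 353,257 / top 305,190) or orange (side 259,262 / top 315,285). By the description I want the grey tap and the white can. I'll check that choice in one tiled close crop.

```bash
cat > h.py <<'E'
import numpy as np, cv2
from scipy.spatial.transform import Rotation as R
from rig import imaging, readout
def cam(n): return imaging.snapshot(n)
def ray(s,px):
    p=cv2.undistortPoints(np.array([[px]],float),np.array(s["K"]),np.array(s["dist"]))[0,0]
    d=R.from_quat(s["rotation"]).apply([p[0],-p[1],-1]); return np.array(s["origin"]),d
def onz(s,px,z):
    o,d=ray(s,px); return o+d*(z-o[2])/d[2]
def proj(s,P):
    c=R.from_quat(s["rotation"]).inv().apply(np.atleast_2d(P)-np.array(s["origin"]))*[1,-1,-1]
    return cv2.projectPoints(c,np.zeros(3),np.zeros(3),np.array(s["K"]),np.array(s["dist"]))[0][:,0]
def tri(pairs):
    A=0;b=0
    for s,px in pairs:
        o,d=ray(s,px); d=d/np.linalg.norm(d); M=np.eye(3)-np.outer(d,d); A=A+M; b=b+M@o
    return np.linalg.solve(A,b)
def crop(img,x,y,w,h,W,H):
    return cv2.resize(img[y:y+h,x:x+w],(W,H),interpolation=cv2.INTER_CUBIC)
E
python3 - <<'E'
from h import *
t=cv2.imread("pics/top0.png");s=cv2.imread("pics/side0.png")
a=np.hstack([crop(t,180,227,50,50,400,300*1) if 0 else crop(t,180,230,50,37,400,300),crop(t,260,150,80,90,267,300)])
b=np.hstack([crop(s,275,185,53,40,400,300),crop(s,310,205,85,96,267,300)])
cv2.imwrite("pics/c1.png",np.vstack([a,b]))
T=cam("top");S=cam("side")
for n,p,q in(("neck",(308,199.5),(341,226)),):print(n,tri([(T,p),(S,q)]))
print("tap cap",onz(T,(208,256),.01),onz(S,(298,217),.01))
E
```

```text
neck [0.56140406 0.01066451 0.18228762]
tap cap [0.44921069 0.28130471 0.01      ] [0.45687354 0.27719408 0.01      ]
```

View pics/c1.png

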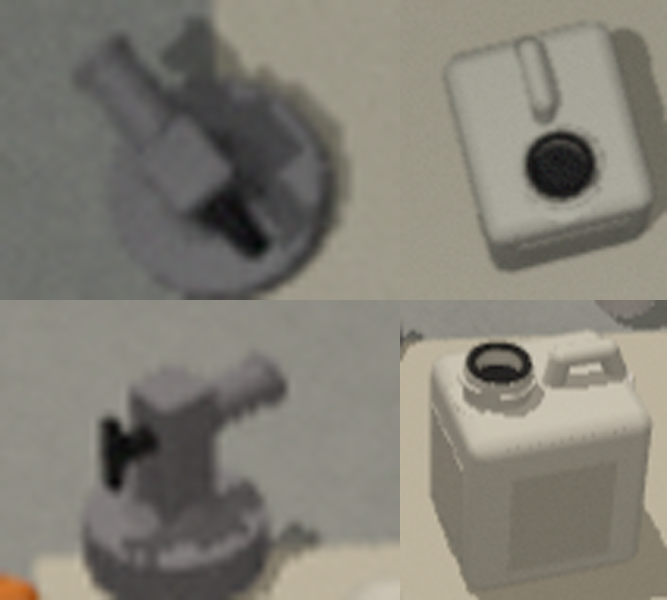

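The crop confirms it: grey tap with a black key, spout pointing away (top 193,238) and key at top (212,261); white can with an open neck at top (308,199.5) and its handle running from (297,163) to (303,185). Next I'll fit both poses.

Run:
```python
from h import *
from scipy.optimize import least_squares
T=cam("top");S=cam("side")
def fit(pts,x0):
    def w(p,P): 
        c,s=np.cos(p[2]),np.sin(p[2]); return [p[0]+c*P[0]-s*P[1],p[1]+s*P[0]+c*P[1],P[2]]
    f=lambda p:np.concatenate([proj(s,w(p,P))[0]-px for s,P,px in pts])
    r=least_squares(f,x0); print(r.x[:2].round(4),np.degrees(r.x[2]).round(1),f(r.x).reshape(-1,2).round(1).tolist())
tap=[(T,(0,0,.085),(203.5,250.6)),(T,(-.046,0,.07),(193.2,239)),(T,(.036,0,.066),(212,260.3)),(T,(0,0,.013),(207.5,254)),
 (S,(0,0,.085),(298.6,196.5)),(S,(-.046,0,.07),(310.2,195.5)),(S,(.036,0,.066),(290.5,205.5))]
fit(tap,[.45,.28,np.radians(-139)])
tc=lambda x,y:(260+(x-400)/3.33,150+y/3.33)
sc=lambda x,y:(310+(x-400)/3.14,205+(y-300)/3.125)
can=[(T,(-.035,0,.188),tc(560,165)),(T,(.06,0,.188),tc(526,50)),(T,(0.005,0,.188),tc(544,112)),
 (S,(-.035,0,.188),sc(499,363))]
fit(can,[.6,.02,.28])
```

```text
[0.4573 0.2807] -139.1 [[-0.4, -1.0], [-0.4, -1.8], [1.4, 0.5], [0.5, -1.1], [-1.0, -0.9], [-0.8, -1.8], [-2.1, 0.4]]
[0.5932 0.0187] 16.0 [[0.6, 0.2], [-0.7, -1.9], [0.5, 0.5], [-1.2, -0.6]]
```

```bash
P="python3 -m pendant"
$P '[{"dx":0.3,"dz":0.4,"rz":0.3},{"dx":0.6,"dz":0.8,"rz":0.6},{"dx":0.9,"dz":1,"rz":1},{"dx":1,"dy":0.5,"dz":1,"rz":1},{"dx":1,"dy":1,"dz":1,"rz":1}]'
$P '[{"dx":0.3,"dy":0.4,"dz":0.3,"rz":0.3},{"dx":0.6,"dy":0.8,"dz":0.6,"rz":0.6},{"dx":0.8,"dy":1,"dz":0.8,"rz":1},{"dx":1,"dy":1,"dz":0.8,"rz":1},{"dx":1,"dy":1,"dz":0.8,"rz":1}]'
```

```text
validation failed for argument at $[0]...
validation failed for argument at $[0]...
```

```bash
P="python3 -m pendant"
$P '[{"dx":0.3,"dy":0,"dz":0.4,"rx":0,"ry":0,"rz":0.3,"gripper":-1},{"dx":0.6,"dy":0.3,"dz":0.8,"rx":0,"ry":0,"rz":0.6,"gripper":-1},{"dx":0.9,"dy":0.6,"dz":1,"rx":0,"ry":0,"rz":1,"gripper":-1},{"dx":1,"dy":1,"dz":1,"rx":0,"ry":0,"rz":1,"gripper":-1},{"dx":1,"dy":1,"dz":1,"rx":0,"ry":0,"rz":1,"gripper":-1}]'
```

```text
time: 0.92
eef_pos: [0.3164, -0.485, 0.3322]
orientation: [0.91, 0.414, 0.0, 0.001]
wrist_force: [0.3, -0.1, -0.2]
finger_gap: 0.0851
grip_force: 0.0
```

```bash
P="python3 -m pendant"
$P '[{"dx":0.2,"dy":0.3,"dz":0.2,"rx":0,"ry":0,"rz":0.3,"gripper":-1},{"dx":0.4,"dy":0.6,"dz":0.4,"rx":0,"ry":0,"rz":0.6,"gripper":-1},{"dx":0.6,"dy":1,"dz":0.6,"rx":0,"ry":0,"rz":1,"gripper":-1},{"dx":0.6,"dy":1,"dz":0.7,"rx":0,"ry":0,"rz":1,"gripper":-1},{"dx":0.6,"dy":1,"dz":0.7,"rx":0,"ry":0,"rz":1,"gripper":-1}]'
$P '[{"dx":0.2,"dy":0.3,"dz":0,"rx":0,"ry":0,"rz":0.3,"gripper":-1},{"dx":0.4,"dy":0.6,"dz":0,"rx":0,"ry":0,"rz":0.6,"gripper":-1},{"dx":0.6,"dy":1,"dz":0,"rx":0,"ry":0,"rz":1,"gripper":-1},{"dx":0.6,"dy":1,"dz":0,"rx":0,"ry":0,"rz":1,"gripper":-1},{"dx":0.6,"dy":1,"dz":0,"rx":0,"ry":0,"rz":1,"gripper":-1}]'
$P '[{"dx":0,"dy":0.3,"dz":0,"rx":0,"ry":0,"rz":0.3,"gripper":-1},{"dx":0,"dy":0.6,"dz":0,"rx":0,"ry":0,"rz":0.6,"gripper":-1},{"dx":0,"dy":1,"dz":0,"rx":0,"ry":0,"rz":1,"gripper":-1},{"dx":0,"dy":1,"dz":0,"rx":0,"ry":0,"rz":1,"gripper":-1},{"dx":0,"dy":1,"dz":0,"rx":0,"ry":0,"rz":1,"gripper":-1}]'
$P '[{"dx":0,"dy":0.3,"dz":0,"rx":0,"ry":0,"rz":0.3,"gripper":-1},{"dx":0,"dy":0.6,"dz":0,"rx":0,"ry":0,"rz":0.6,"gripper":-1},{"dx":0,"dy":1,"dz":0,"rx":0,"ry":0,"rz":1,"gripper":-1},{"dx":0,"dy":1,"dz":0,"rx":0,"ry":0,"rz":1,"gripper":-1},{"dx":0,"dy":1,"dz":0,"rx":0,"ry":0,"rz":1,"gripper":-1}]'
python3 -c "
from rig import readout;print(readout.get_obs()['joint_positions'])"
```

```text
time: 1.55
eef_pos: [0.3752, -0.3877, 0.4019]
orientation: [0.781, 0.625, -0.0, 0.001]
wrist_force: [-0.8, 0.0, 0.3]
finger_gap: 0.0856
grip_force: 0.0
time: 2.17
eef_pos: [0.4349, -0.2878, 0.4002]
orientation: [0.602, 0.798, -0.0, -0.001]
wrist_force: [-0.5, -0.7, 0.7]
finger_gap: 0.0855
grip_force: 0.0
time: 2.8
eef_pos: [0.4351, -0.188, 0.4009]
orientation: [0.386, 0.922, -0.0, -0.0]
wrist_force: [-0.3, 0.6, 0.4]
finger_gap: 0.0854
grip_force: 0.0
time: 3.42
eef_pos: [0.4355, -0.0879, 0.401]
orientation: [0.146, 0.989, -0.0, -0.0]
wrist_force: [0.2, -0.4, 0.6]
finger_gap: 0.0853
grip_force: 0.0
[-3.66616379e-01 -4.27500576e-01  1.75427857e+00 -6.37239971e-04
  1.81523784e+00 -1.64438052e+00]
```

```bash
P="python3 -m pendant"
$P '[{"dx":0.1,"dy":0.3,"dz":0,"rx":0,"ry":0,"rz":0.3,"gripper":-1},{"dx":0.2,"dy":0.6,"dz":0,"rx":0,"ry":0,"rz":0.6,"gripper":-1},{"dx":0.2,"dy":1,"dz":0,"rx":0,"ry":0,"rz":1,"gripper":-1},{"dx":0.2,"dy":1,"dz":0,"rx":0,"ry":0,"rz":1,"gripper":-1},{"dx":0.2,"dy":1,"dz":0,"rx":0,"ry":0,"rz":1,"gripper":-1}]'
$P '[{"dx":0,"dy":0.3,"dz":0,"rx":0,"ry":0,"rz":0.3,"gripper":-1},{"dx":0,"dy":0.6,"dz":0,"rx":0,"ry":0,"rz":0.6,"gripper":-1},{"dx":0,"dy":1,"dz":0,"rx":0,"ry":0,"rz":1,"gripper":-1},{"dx":0,"dy":1,"dz":0,"rx":0,"ry":0,"rz":1,"gripper":-1},{"dx":0,"dy":1,"dz":0,"rx":0,"ry":0,"rz":1,"gripper":-1}]'
$P '[{"dx":0,"dy":0.4,"dz":-0.3,"rx":0,"ry":0,"rz":0,"gripper":-1},{"dx":0,"dy":0.8,"dz":-0.6,"rx":0,"ry":0,"rz":0,"gripper":-1},{"dx":0,"dy":1,"dz":-1,"rx":0,"ry":0,"rz":0,"gripper":-1},{"dx":0,"dy":1,"dz":-1,"rx":0,"ry":0,"rz":0,"gripper":-1},{"dx":0,"dy":1,"dz":-1,"rx":0,"ry":0,"rz":0,"gripper":-1}]'
$P '[{"dx":0,"dy":0.3,"dz":-0.3,"rx":0,"ry":0,"rz":0,"gripper":-1},{"dx":0,"dy":0.69,"dz":-0.6,"rx":0,"ry":0,"rz":0,"gripper":-1},{"dx":0,"dy":0.69,"dz":-1,"rx":0,"ry":0,"rz":0,"gripper":-1},{"dx":0,"dy":0.69,"dz":-1,"rx":0,"ry":0,"rz":0,"gripper":-1},{"dx":0,"dy":0.69,"dz":-1,"rx":0,"ry":0,"rz":0,"gripper":-1}]'
$P '[{"dx":0,"dy":0,"dz":-0.3,"rx":0,"ry":0,"rz":0,"gripper":-1},{"dx":0,"dy":0,"dz":-0.5,"rx":0,"ry":0,"rz":0,"gripper":-1},{"dx":0,"dy":0,"dz":-0.7,"rx":0,"ry":0,"rz":0,"gripper":-1},{"dx":0,"dy":0,"dz":-0.7,"rx":0,"ry":0,"rz":0,"gripper":-1},{"dx":0,"dy":0,"dz":-0.7,"rx":0,"ry":0,"rz":0,"gripper":-1}]'
python3 - <<'E'
from h import *
print(readout.get_obs()["eef_pos"])
t=cam("top")["color"];s=cam("side")["color"]
cv2.imwrite("pics/c2.png",np.hstack([crop(t,160,205,80,80,400,400),crop(s,265,150,80,80,400,400)]))
E
```

```text
time: 4.05
eef_pos: [0.4556, 0.0121, 0.4011]
orientation: [-0.103, 0.995, -0.0, -0.0]
wrist_force: [0.6, -0.4, 0.2]
finger_gap: 0.0853
grip_force: 0.0
time: 4.68
eef_pos: [0.4557, 0.112, 0.4012]
orientation: [-0.346, 0.938, -0.0, -0.0]
wrist_force: [0.2, 0.6, -0.4]
finger_gap: 0.085
grip_force: 0.0
time: 5.3
eef_pos: [0.4562, 0.2121, 0.3028]
orientation: [-0.347, 0.938, -0.0, 0.001]
wrist_force: [-0.8, -0.2, 1.0]
finger_gap: 0.0852
grip_force: 0.0
time: 5.92
eef_pos: [0.4571, 0.2819, 0.2044]
orientation: [-0.347, 0.938, 0.0, 0.002]
wrist_force: [0.7, -0.3, 0.2]
finger_gap: 0.0851
grip_force: 0.0
time: 6.55
eef_pos: [0.4559, 0.2825, 0.132]
orientation: [-0.348, 0.938, 0.0, 0.001]
wrist_force: [-0.1, -0.1, 0.2]
finger_gap: 0.0855
grip_force: 0.0
[0.4558515  0.28248412 0.13204315]
```

View pics/c2.png

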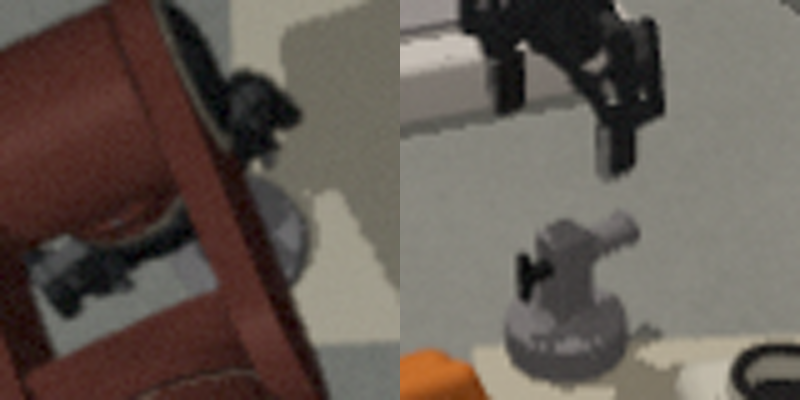

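The fingers straddle the barrel: in the side crop they sit at (508,100) and (615,150), with the barrel at (565,230). I'll go down and grip.

```bash
P="python3 -m pendant"
$P '[{"dx":0.01,"dy":-0.01,"dz":-0.2,"rx":0,"ry":0,"rz":0,"gripper":-1},{"dx":0.01,"dy":-0.01,"dz":-0.4,"rx":0,"ry":0,"rz":0,"gripper":-1},{"dx":0.01,"dy":-0.01,"dz":-0.6,"rx":0,"ry":0,"rz":0,"gripper":-1},{"dx":0.01,"dy":-0.01,"dz":-0.8,"rx":0,"ry":0,"rz":0,"gripper":-1},{"dx":0.01,"dy":-0.01,"dz":-0.9,"rx":0,"ry":0,"rz":0,"gripper":-1}]'
$P '[{"dx":0,"dy":0,"dz":0,"rx":0,"ry":0,"rz":0,"gripper":1},{"dx":0,"dy":0,"dz":0,"rx":0,"ry":0,"rz":0,"gripper":1},{"dx":0,"dy":0,"dz":0,"rx":0,"ry":0,"rz":0,"gripper":1},{"dx":0,"dy":0,"dz":0,"rx":0,"ry":0,"rz":0,"gripper":1},{"dx":0,"dy":0,"dz":0,"rx":0,"ry":0,"rz":0,"gripper":1}]'
$P '[{"dx":0,"dy":0,"dz":0,"rx":0,"ry":0,"rz":0,"gripper":1},{"dx":0,"dy":0,"dz":0,"rx":0,"ry":0,"rz":0,"gripper":1},{"dx":0,"dy":0,"dz":0,"rx":0,"ry":0,"rz":0,"gripper":1},{"dx":0,"dy":0,"dz":0.1,"rx":0,"ry":0,"rz":0,"gripper":1},{"dx":0,"dy":0,"dz":0.2,"rx":0,"ry":0,"rz":0,"gripper":1}]'
```

```text
time: 7.28
eef_pos: [0.4546, 0.2805, 0.0383]
orientation: [-0.348, 0.938, -0.0, -0.002]
wrist_force: [-0.3, -0.5, 0.5]
finger_gap: 0.0855
grip_force: 0.0
time: 7.9
eef_pos: [0.4571, 0.2816, 0.0423]
orientation: [-0.348, 0.938, 0.0, 0.001]
wrist_force: [0.0, -0.3, 4.3]
finger_gap: 0.0236
grip_force: 58.9
time: 8.52
eef_pos: [0.4558, 0.281, 0.0613]
orientation: [-0.348, 0.938, -0.0, -0.001]
wrist_force: [0.2, -0.6, -0.8]
finger_gap: 0.0232
grip_force: 58.5
```

```bash
P="python3 -m pendant"
$P '[{"dx":0,"dy":0,"dz":0.3,"rx":0,"ry":0,"rz":0,"gripper":1},{"dx":0,"dy":0,"dz":0.6,"rx":0,"ry":0,"rz":0,"gripper":1},{"dx":0,"dy":0,"dz":0.9,"rx":0,"ry":0,"rz":0,"gripper":1},{"dx":0,"dy":0,"dz":1,"rx":0,"ry":0,"rz":0,"gripper":1},{"dx":0,"dy":0,"dz":1,"rx":0,"ry":0,"rz":0,"gripper":1}]'
$P '[{"dx":0,"dy":0,"dz":0.3,"rx":0,"ry":0,"rz":-0.2,"gripper":1},{"dx":0,"dy":0,"dz":0.6,"rx":0,"ry":0,"rz":-0.5,"gripper":1},{"dx":0.2,"dy":-0.3,"dz":0.9,"rx":0,"ry":0,"rz":-0.8,"gripper":1},{"dx":0.3,"dy":-0.6,"dz":1,"rx":0,"ry":0,"rz":-1,"gripper":1},{"dx":0.3,"dy":-0.8,"dz":1,"rx":0,"ry":0,"rz":-1,"gripper":1}]'
$P '[{"dx":0.2,"dy":-0.3,"dz":0.2,"rx":0,"ry":0,"rz":-0.3,"gripper":1},{"dx":0.4,"dy":-0.6,"dz":0.3,"rx":0,"ry":0,"rz":-0.6,"gripper":1},{"dx":0.6,"dy":-0.9,"dz":0.3,"rx":0,"ry":0,"rz":-1,"gripper":1},{"dx":0.7,"dy":-1,"dz":0.3,"rx":0,"ry":0,"rz":-1,"gripper":1},{"dx":0.7,"dy":-1,"dz":0.3,"rx":0,"ry":0,"rz":-1,"gripper":1}]'
$P '[{"dx":0,"dy":-0.3,"dz":0,"rx":0,"ry":0,"rz":-0.1,"gripper":1},{"dx":0,"dy":-0.6,"dz":0,"rx":0,"ry":0,"rz":-0.2,"gripper":1},{"dx":0.03,"dy":-0.92,"dz":-0.1,"rx":0,"ry":0,"rz":-0.3,"gripper":1},{"dx":0.03,"dy":-0.92,"dz":-0.1,"rx":0,"ry":0,"rz":-0.3,"gripper":1},{"dx":0.03,"dy":-0.92,"dz":-0.1,"rx":0,"ry":0,"rz":-0.3,"gripper":1}]'
python3 - <<'E'
from h import *
o=readout.get_obs();print(o["eef_pos"],o["joint_positions"])
t=cam("top");s=cam("side")
cv2.imwrite("pics/t3.png",t["color"]);cv2.imwrite("pics/s3.png",s["color"])
cv2.imwrite("pics/c3.png",np.hstack([crop(t["color"],260,145,90,90,360,360),crop(s["color"],300,150,90,90,440,440)[:360] if 0 else crop(s["color"],290,150,100,90,400,360)]))
E
```

```text
time: 9.15
eef_pos: [0.4565, 0.2814, 0.1617]
orientation: [-0.348, 0.938, 0.0, 0.001]
wrist_force: [-0.6, 0.0, -0.6]
finger_gap: 0.0235
grip_force: 58.6
time: 9.78
eef_pos: [0.4865, 0.2002, 0.2604]
orientation: [-0.105, 0.994, -0.0, -0.001]
wrist_force: [0.1, 0.2, -1.1]
finger_gap: 0.0235
grip_force: 58.7
time: 10.4
eef_pos: [0.5558, 0.1012, 0.2894]
orientation: [0.144, 0.99, -0.0, -0.002]
wrist_force: [-0.1, 0.7, -0.4]
finger_gap: 0.0233
grip_force: 58.8
time: 11.02
eef_pos: [0.5589, 0.0106, 0.281]
orientation: [0.217, 0.976, 0.0, -0.0]
wrist_force: [-1.5, 1.0, -1.1]
finger_gap: 0.0235
grip_force: 58.9
[0.55891421 0.01059229 0.28100146] [-1.14590310e-01 -1.29088179e-01  1.70751489e+00  8.18986175e-04
  1.56396739e+00 -1.24813807e+00]
```

View pics/c3.png

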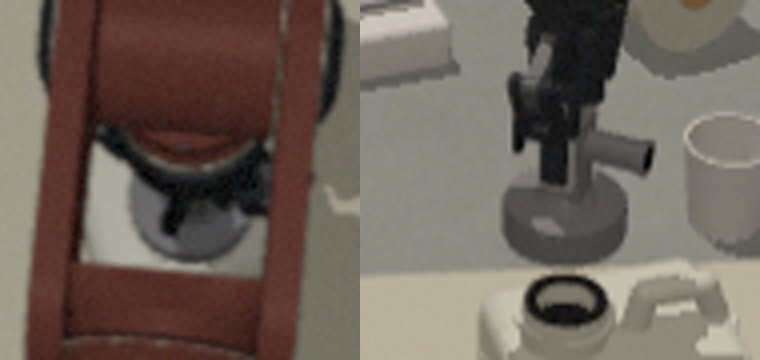

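The tap is held upright over the neck: cap in the side crop spans x 502–628, the seal ring x 525–608, and the spout points right. I'll compare cap centre and neck centre numerically.

Run:
```python
from h import *
from scipy.optimize import least_squares
S=cam("side");T=cam("top")
t0=cv2.imread("pics/top0.png");s0=cv2.imread("pics/side0.png");s3=cv2.imread("pics/s3.png");t3=cv2.imread("pics/t3.png")
def dark(img,x,y,w,h,th):
    m=(img[y:y+h,x:x+w].max(2)<th).astype(np.uint8)
    m=cv2.resize(img[y:y+h,x:x+w].max(2),None,fx=8,fy=8,interpolation=cv2.INTER_LINEAR)<th
    c=max(cv2.findContours(m.astype(np.uint8),0,cv2.CHAIN_APPROX_NONE)[0],key=cv2.contourArea)
    e=cv2.fitEllipse(cv2.convexHull(c)); return (e[0][0]-3.5)/8+x,(e[0][1]-3.5)/8+y,e[1][0]/8,e[1][1]/8
for th in(70,100):
    a=dark(t0,292,184,32,30,th);b=dark(s0,322,210,38,32,th);b3=dark(s3,322,214,38,26,th)
    print(th,np.round(a,2),np.round(b,2),np.round(b3,2),tri([(T,a[:2]),(S,b[:2])]).round(4))
    print(onz(T,a[:2],.189).round(4),onz(S,b[:2],.189).round(4))
# profiles
g=s3.max(2).astype(int); print("side rows cols320-362");
for y in(204,207,210):print(y,g[y,320:362].tolist())
for x in(336,341,346):print(x,g[205:224,x].tolist())
g=t3.max(2).astype(int)
for y in(200,204):print(y,g[y,286:330].tolist())
for x in(302,307,312):print(x,g[196:216,x].tolist())
```

```text
70 [307.64 199.17  19.73  20.33] [341.13 224.8   12.9   20.08] [341.06 224.82  12.97  20.43] [0.5616 0.0115 0.1853]
[0.5608 0.0115 0.189 ] [0.5612 0.0068 0.189 ]
100 [307.74 199.26  20.93  21.7 ] [341.12 224.94  13.74  20.8 ] [341.05 225.    13.96  21.13] [0.5615 0.0113 0.185 ]
[0.5606 0.0113 0.189 ] [0.5612 0.0063 0.189 ]
side rows cols320-362
204 [143, 144, 142, 141, 142, 110, 75, 65, 73, 83, 83, 84, 85, 103, 105, 106, 106, 103, 86, 85, 88, 85, 86, 86, 86, 84, 82, 84, 83, 85, 85, 84, 85, 83, 79, 69, 89, 140, 144, 141, 140, 143]
207 [143, 142, 142, 140, 140, 111, 72, 66, 68, 72, 71, 73, 73, 80, 109, 112, 121, 125, 127, 127, 107, 87, 88, 87, 86, 89, 86, 86, 83, 80, 78, 74, 67, 71, 65, 69, 90, 143, 142, 141, 142, 142]
210 [141, 141, 141, 139, 140, 137, 122, 75, 70, 70, 71, 69, 69, 70, 71, 73, 74, 75, 73, 82, 73, 72, 70, 72, 73, 72, 71, 71, 74, 71, 69, 67, 70, 66, 65, 86, 141, 142, 141, 140, 139, 141]
336 [124, 126, 121, 100, 74, 74, 73, 71, 74, 72, 72, 119, 168, 158, 69, 24, 50, 96, 118]
341 [88, 86, 87, 90, 78, 72, 72, 75, 72, 74, 71, 105, 145, 126, 23, 54, 102, 124, 125]
346 [85, 85, 86, 82, 70, 71, 70, 75, 74, 73, 70, 134, 179, 162, 89, 28, 43, 95, 122]
200 [173, 173, 172, 174, 174, 172, 151, 114, 96, 108, 108, 106, 107, 88, 54, 16, 14, 13, 19, 33, 53, 62, 57, 61, 57, 62, 64, 73, 78, 77, 74, 78, 92, 108, 106, 92, 91, 110, 116, 115, 98, 81, 89, 90]
204 [172, 175, 174, 176, 174, 174, 174, 170, 149, 105, 85, 95, 106, 109, 104, 93, 89, 67, 64, 75, 76, 74, 79, 76, 74, 77, 78, 75, 76, 73, 76, 71, 69, 63, 84, 113, 121, 124, 126, 116, 93, 83, 92, 95]
302 [35, 23, 13, 5, 14, 9, 14, 26, 89, 108, 109, 100, 76, 88, 151, 167, 132, 90, 82, 83]
307 [36, 34, 44, 53, 62, 69, 72, 76, 74, 75, 80, 73, 66, 53, 82, 149, 143, 106, 87, 84]
312 [56, 53, 62, 64, 64, 74, 75, 75, 78, 78, 76, 73, 60, 57, 85, 113, 133, 111, 89, 85]
```

Run:
```python
from h import *
from scipy.optimize import least_squares
S=cam("side");T=cam("top")
a=np.linspace(0,2*np.pi,240)
def hull(s,p,z):
    P=np.vstack([np.c_[p[0]+.036*np.cos(a),p[1]+.036*np.sin(a),np.full(240,z+h)] for h in(0,.02)])
    return cv2.convexHull(proj(s,P).astype(np.float32))
sp=[(325.1,204),(356.4,204),(325.1,207),(356.3,207),(326.4,210),(355.4,210),(336,215.75),(341,215.9),(346,215.6)]
tp=[(292.5,200),(294.3,204),(320.2,204),(302,209.6),(307,210.5),(312,210.4)]
o=readout.get_obs()["eef_pos"];print(o)
for n,s,pts in(("side",S,sp),("top",T,tp)):
  for z in (.236,.239,.242):
    f=lambda p:[cv2.pointPolygonTest(hull(s,p,z),q,True) for q in pts]
    r=least_squares(f,[.56,.01],diff_step=1e-3,x_scale=.01);print(n,z,r.x.round(4),np.round(r.fun,1))
```

```text
[0.55941116 0.00999885 0.28161226]
side 0.236 [0.5594 0.0153] [-0.4 -0.3 -0.4 -0.4 -0.  -0.1 -0.2  0.2  0.1]
side 0.239 [0.559  0.0114] [-0.3 -0.3 -0.3 -0.3 -0.  -0.1 -0.2  0.2  0.1]
side 0.242 [0.5586 0.0075] [-0.3 -0.2 -0.3 -0.3  0.  -0.1 -0.2  0.2  0.1]
top 0.236 [0.5596 0.012 ] [ 0.  -0.1  0.1  0.2  0.2 -0.4]
top 0.239 [0.559 0.012] [ 0.  -0.1  0.1  0.2  0.2 -0.4]
top 0.242 [0.5585 0.012 ] [ 0.  -0.1  0.1  0.2  0.2 -0.4]
```

```bash
P="python3 -m pendant"
$P '[{"dx":0.02,"dy":-0.015,"dz":-0.15,"rx":0,"ry":0,"rz":0,"gripper":1},{"dx":0.02,"dy":-0.015,"dz":-0.3,"rx":0,"ry":0,"rz":0,"gripper":1},{"dx":0.02,"dy":-0.015,"dz":-0.4,"rx":0,"ry":0,"rz":0,"gripper":1},{"dx":0.02,"dy":-0.015,"dz":-0.45,"rx":0,"ry":0,"rz":0,"gripper":1},{"dx":0.02,"dy":-0.015,"dz":-0.45,"rx":0,"ry":0,"rz":0,"gripper":1}]'
$P '[{"dx":0,"dy":0,"dz":-0.02,"rx":0,"ry":0,"rz":0,"gripper":1},{"dx":0,"dy":0,"dz":-0.04,"rx":0,"ry":0,"rz":0,"gripper":1},{"dx":0,"dy":0,"dz":-0.06,"rx":0,"ry":0,"rz":0,"gripper":1},{"dx":0,"dy":0,"dz":-0.08,"rx":0,"ry":0,"rz":0,"gripper":1},{"dx":0,"dy":0,"dz":-0.08,"rx":0,"ry":0,"rz":0,"gripper":1}]'
python3 - <<'E'
from h import *
o=readout.get_obs();print(o["eef_pos"],o["wrist_force"],o["moment"])
s=cam("side")["color"];cv2.imwrite("pics/s4.png",crop(s,300,160,80,75,480,450))
E
```

```text
time: 11.95
eef_pos: [0.5612, 0.0078, 0.2358]
orientation: [0.218, 0.976, -0.0, -0.0]
wrist_force: [-0.2, -0.8, -0.5]
finger_gap: 0.0234
grip_force: 58.9
time: 12.58
eef_pos: [0.5612, 0.0078, 0.228]
orientation: [0.218, 0.976, -0.0, -0.0]
wrist_force: [-0.1, -0.0, -0.7]
finger_gap: 0.0229
grip_force: 58.9
[0.56123392 0.00783115 0.22802794] [-0.07243224 -0.03557717 -0.69323761] [ 0.03048965 -0.01349407 -0.00062541]
```

View pics/s4.png

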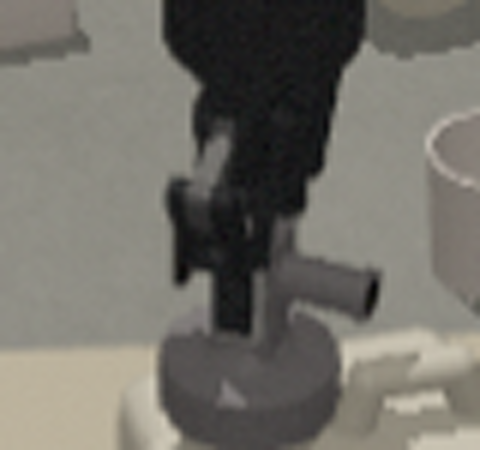

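The cap (crop centre about 250,390) sits at the rim over the neck with no contact yet. I'll go down in small steps.

```bash
P="python3 -m pendant"
$P '[{"dx":0,"dy":0,"dz":-0.01,"rx":0,"ry":0,"rz":0,"gripper":1},{"dx":0,"dy":0,"dz":-0.02,"rx":0,"ry":0,"rz":0,"gripper":1},{"dx":0,"dy":0,"dz":-0.03,"rx":0,"ry":0,"rz":0,"gripper":1},{"dx":0,"dy":0,"dz":-0.04,"rx":0,"ry":0,"rz":0,"gripper":1},{"dx":0,"dy":0,"dz":-0.04,"rx":0,"ry":0,"rz":0,"gripper":1}]'
$P '[{"dx":0,"dy":0,"dz":-0.005,"rx":0,"ry":0,"rz":0,"gripper":1},{"dx":0,"dy":0,"dz":-0.01,"rx":0,"ry":0,"rz":0,"gripper":1},{"dx":0,"dy":0,"dz":-0.02,"rx":0,"ry":0,"rz":0,"gripper":1},{"dx":0,"dy":0,"dz":-0.02,"rx":0,"ry":0,"rz":0,"gripper":1},{"dx":0,"dy":0,"dz":-0.02,"rx":0,"ry":0,"rz":0,"gripper":1}]'
$P '[{"dx":0,"dy":0,"dz":-0.005,"rx":0,"ry":0,"rz":0,"gripper":1},{"dx":0,"dy":0,"dz":-0.01,"rx":0,"ry":0,"rz":0,"gripper":1},{"dx":0,"dy":0,"dz":-0.01,"rx":0,"ry":0,"rz":0,"gripper":1},{"dx":0,"dy":0,"dz":-0.01,"rx":0,"ry":0,"rz":0,"gripper":1},{"dx":0,"dy":0,"dz":-0.01,"rx":0,"ry":0,"rz":0,"gripper":1}]'
```

```text
time: 13.25
eef_pos: [0.5613, 0.0078, 0.2241]
orientation: [0.218, 0.976, -0.0, -0.0]
wrist_force: [0.4, -0.4, -0.9]
finger_gap: 0.0233
grip_force: 58.9
time: 13.88
eef_pos: [0.5614, 0.0078, 0.2223]
orientation: [0.218, 0.976, -0.0, 0.0]
wrist_force: [0.2, -0.5, -1.0]
finger_gap: 0.0234
grip_force: 58.9
time: 14.5
eef_pos: [0.5614, 0.0078, 0.2213]
orientation: [0.218, 0.976, -0.0, 0.0]
wrist_force: [0.0, 0.2, -0.9]
finger_gap: 0.0234
grip_force: 58.9
```

Still free, so the cap is going over the neck. I'll keep on down.

```bash
P="python3 -m pendant"
for i in 1 2; do :; done
$P '[{"dx":0,"dy":0,"dz":-0.005,"rx":0,"ry":0,"rz":0,"gripper":1},{"dx":0,"dy":0,"dz":-0.01,"rx":0,"ry":0,"rz":0,"gripper":1},{"dx":0,"dy":0,"dz":-0.015,"rx":0,"ry":0,"rz":0,"gripper":1},{"dx":0,"dy":0,"dz":-0.015,"rx":0,"ry":0,"rz":0,"gripper":1},{"dx":0,"dy":0,"dz":-0.015,"rx":0,"ry":0,"rz":0,"gripper":1}]'
$P '[{"dx":0,"dy":0,"dz":-0.005,"rx":0,"ry":0,"rz":0,"gripper":1},{"dx":0,"dy":0,"dz":-0.01,"rx":0,"ry":0,"rz":0,"gripper":1},{"dx":0,"dy":0,"dz":-0.01,"rx":0,"ry":0,"rz":0,"gripper":1},{"dx":0,"dy":0,"dz":-0.01,"rx":0,"ry":0,"rz":0,"gripper":1},{"dx":0,"dy":0,"dz":-0.01,"rx":0,"ry":0,"rz":0,"gripper":1}]'
```

```text
time: 15.12
eef_pos: [0.5616, 0.008, 0.2199]
orientation: [0.218, 0.976, 0.0, 0.0]
wrist_force: [0.9, 1.0, -0.3]
finger_gap: 0.0234
grip_force: 59.0
time: 15.75
eef_pos: [0.5616, 0.008, 0.2192]
orientation: [0.218, 0.976, 0.0, 0.0]
wrist_force: [1.4, 2.2, 3.2]
finger_gap: 0.0232
grip_force: 59.3
```

Light contact at h≈17 mm: the lugs lie on the threads. I'll turn clockwise in small steps, pressing lightly and watching for the drop.

```bash
P="python3 -m pendant"
$P '[{"dx":0.003,"dy":0.004,"dz":0,"rx":0,"ry":0,"rz":-0.05,"gripper":1},{"dx":0.003,"dy":0.004,"dz":0,"rx":0,"ry":0,"rz":-0.1,"gripper":1},{"dx":0.003,"dy":0.004,"dz":0,"rx":0,"ry":0,"rz":-0.15,"gripper":1},{"dx":0.003,"dy":0.004,"dz":0,"rx":0,"ry":0,"rz":-0.2,"gripper":1},{"dx":0.003,"dy":0.004,"dz":0,"rx":0,"ry":0,"rz":-0.2,"gripper":1}]'
python3 -c "
from rig import readout;o=readout.get_obs();print(o['moment'],o['wrist_force'])"
$P '[{"dx":0,"dy":0,"dz":0,"rx":0,"ry":0,"rz":-0.05,"gripper":1},{"dx":0,"dy":0,"dz":-0.002,"rx":0,"ry":0,"rz":-0.1,"gripper":1},{"dx":0,"dy":0,"dz":-0.002,"rx":0,"ry":0,"rz":-0.15,"gripper":1},{"dx":0,"dy":0,"dz":-0.002,"rx":0,"ry":0,"rz":-0.2,"gripper":1},{"dx":0,"dy":0,"dz":-0.002,"rx":0,"ry":0,"rz":-0.2,"gripper":1}]'
python3 -c "
from rig import readout;o=readout.get_obs();print(o['moment'],o['wrist_force'])"
```

```text
time: 16.38
eef_pos: [0.5612, 0.0085, 0.2181]
orientation: [0.267, 0.964, 0.0, -0.001]
wrist_force: [-1.3, 4.1, -1.0]
finger_gap: 0.0235
grip_force: 59.1
[1.00258351 0.10006342 0.0973713 ] [-1.33690783  4.09775492 -1.02174948]
time: 17.0
eef_pos: [0.5616, 0.0082, 0.2186]
orientation: [0.315, 0.949, -0.0, -0.0]
wrist_force: [-0.9, 5.0, -1.6]
finger_gap: 0.0234
grip_force: 59.0
[1.0265748  0.23225202 0.07511942] [-0.91876994  5.01568088 -1.64576275]
```

```bash
P="python3 -m pendant"
$P '[{"dx":0,"dy":0.005,"dz":0,"rx":0,"ry":0,"rz":0,"gripper":1},{"dx":0,"dy":0.01,"dz":0,"rx":0,"ry":0,"rz":0,"gripper":1},{"dx":0,"dy":0.01,"dz":0,"rx":0,"ry":0,"rz":0,"gripper":1},{"dx":0,"dy":0.01,"dz":0,"rx":0,"ry":0,"rz":0,"gripper":1},{"dx":0,"dy":0.01,"dz":0,"rx":0,"ry":0,"rz":0,"gripper":1}]'
python3 -c "
from rig import readout;o=readout.get_obs();print(o['moment'],o['wrist_force'])"
$P '[{"dx":0,"dy":0,"dz":-0.005,"rx":0,"ry":0,"rz":0,"gripper":1},{"dx":0,"dy":0,"dz":-0.01,"rx":0,"ry":0,"rz":0,"gripper":1},{"dx":0,"dy":0,"dz":-0.01,"rx":0,"ry":0,"rz":0,"gripper":1},{"dx":0,"dy":0,"dz":-0.01,"rx":0,"ry":0,"rz":0,"gripper":1},{"dx":0,"dy":0,"dz":-0.01,"rx":0,"ry":0,"rz":0,"gripper":1}]'
python3 -c "
from rig import readout;o=readout.get_obs();print(o['moment'],o['wrist_force'])"
```

```text
time: 17.62
eef_pos: [0.5619, 0.0087, 0.2187]
orientation: [0.315, 0.949, -0.0, 0.0]
wrist_force: [-1.1, 0.7, -1.1]
finger_gap: 0.0231
grip_force: 59.0
[0.10697064 0.14254099 0.02553611] [-1.0917668   0.69433834 -1.13199145]
time: 18.25
eef_pos: [0.5619, 0.0091, 0.2178]
orientation: [0.314, 0.949, -0.0, 0.0]
wrist_force: [0.8, -0.2, -0.1]
finger_gap: 0.0236
grip_force: 59.1
[ 0.00221409 -0.08907264 -0.02447728] [ 0.76753958 -0.15893749 -0.11163631]
```

```bash
P="python3 -m pendant"
$P '[{"dx":0,"dy":0,"dz":-0.005,"rx":0,"ry":0,"rz":0,"gripper":1},{"dx":0,"dy":0,"dz":-0.005,"rx":0,"ry":0,"rz":0,"gripper":1},{"dx":0,"dy":0,"dz":-0.005,"rx":0,"ry":0,"rz":0,"gripper":1},{"dx":0,"dy":0,"dz":-0.005,"rx":0,"ry":0,"rz":0,"gripper":1},{"dx":0,"dy":0,"dz":-0.005,"rx":0,"ry":0,"rz":0,"gripper":1}]'
$P '[{"dx":0,"dy":0,"dz":-0.005,"rx":0,"ry":0,"rz":0,"gripper":1},{"dx":0,"dy":0,"dz":-0.005,"rx":0,"ry":0,"rz":0,"gripper":1},{"dx":0,"dy":0,"dz":-0.005,"rx":0,"ry":0,"rz":0,"gripper":1},{"dx":0,"dy":0,"dz":-0.005,"rx":0,"ry":0,"rz":0,"gripper":1},{"dx":0,"dy":0,"dz":-0.005,"rx":0,"ry":0,"rz":0,"gripper":1}]'
python3 -c "
from rig import readout;o=readout.get_obs();print(o['moment'],o['wrist_force'])"
```

```text
time: 18.88
eef_pos: [0.5619, 0.0091, 0.2177]
orientation: [0.314, 0.949, 0.0, 0.0]
wrist_force: [-0.6, -0.7, 5.3]
finger_gap: 0.0235
grip_force: 59.7
time: 19.5
eef_pos: [0.562, 0.0091, 0.2176]
orientation: [0.314, 0.949, 0.0, 0.001]
wrist_force: [-0.7, -0.6, 6.4]
finger_gap: 0.023
grip_force: 60.0
[-0.08772776  0.30503038 -0.01414237] [-0.68978381 -0.5642084   6.4462096 ]
```

```bash
P="python3 -m pendant"
$P '[{"dx":0,"dy":0,"dz":0,"rx":0,"ry":0,"rz":-0.05,"gripper":1},{"dx":0,"dy":0,"dz":0,"rx":0,"ry":0,"rz":-0.1,"gripper":1},{"dx":0,"dy":0,"dz":0,"rx":0,"ry":0,"rz":-0.15,"gripper":1},{"dx":0,"dy":0,"dz":0,"rx":0,"ry":0,"rz":-0.2,"gripper":1},{"dx":0,"dy":0,"dz":0,"rx":0,"ry":0,"rz":-0.2,"gripper":1}]'
$P '[{"dx":0,"dy":0,"dz":-0.001,"rx":0,"ry":0,"rz":-0.05,"gripper":1},{"dx":0,"dy":0,"dz":-0.001,"rx":0,"ry":0,"rz":-0.1,"gripper":1},{"dx":0,"dy":0,"dz":-0.001,"rx":0,"ry":0,"rz":-0.15,"gripper":1},{"dx":0,"dy":0,"dz":-0.001,"rx":0,"ry":0,"rz":-0.2,"gripper":1},{"dx":0,"dy":0,"dz":-0.001,"rx":0,"ry":0,"rz":-0.2,"gripper":1}]'
python3 -c "
from rig import readout;o=readout.get_obs();print(o['moment'],o['wrist_force'])"
```

```text
time: 20.12
eef_pos: [0.5618, 0.009, 0.2175]
orientation: [0.362, 0.932, -0.0, 0.0]
wrist_force: [-1.4, -0.4, 7.1]
finger_gap: 0.0234
grip_force: 59.9
time: 20.75
eef_pos: [0.5618, 0.009, 0.2174]
orientation: [0.408, 0.913, -0.0, 0.0]
wrist_force: [-1.8, -0.5, 6.8]
finger_gap: 0.0234
grip_force: 59.9
[-0.0932001   0.40162668  0.05279346] [-1.83022068 -0.47457701  6.76535872]
```

```bash
P="python3 -m pendant"
$P '[{"dx":-0.002,"dy":0,"dz":-0.001,"rx":0,"ry":0,"rz":-0.05,"gripper":1},{"dx":-0.002,"dy":0,"dz":-0.001,"rx":0,"ry":0,"rz":-0.1,"gripper":1},{"dx":-0.002,"dy":0,"dz":-0.001,"rx":0,"ry":0,"rz":-0.15,"gripper":1},{"dx":-0.002,"dy":0,"dz":-0.001,"rx":0,"ry":0,"rz":-0.2,"gripper":1},{"dx":-0.002,"dy":0,"dz":-0.001,"rx":0,"ry":0,"rz":-0.2,"gripper":1}]'
$P '[{"dx":0,"dy":0,"dz":-0.001,"rx":0,"ry":0,"rz":-0.05,"gripper":1},{"dx":0,"dy":0,"dz":-0.001,"rx":0,"ry":0,"rz":-0.1,"gripper":1},{"dx":0,"dy":0,"dz":-0.001,"rx":0,"ry":0,"rz":-0.15,"gripper":1},{"dx":0,"dy":0,"dz":-0.001,"rx":0,"ry":0,"rz":-0.2,"gripper":1},{"dx":0,"dy":0,"dz":-0.001,"rx":0,"ry":0,"rz":-0.2,"gripper":1}]'
python3 -c "
from rig import readout;o=readout.get_obs();print(o['moment'],o['wrist_force'])"
```

```text
time: 21.38
eef_pos: [0.5616, 0.009, 0.2173]
orientation: [0.453, 0.892, -0.0, 0.0]
wrist_force: [-1.5, -1.3, 5.9]
finger_gap: 0.0232
grip_force: 59.9
time: 22.0
eef_pos: [0.5616, 0.0091, 0.2172]
orientation: [0.497, 0.868, -0.0, 0.0]
wrist_force: [-0.6, -1.6, 5.3]
finger_gap: 0.0233
grip_force: 59.9
[-0.08054816  0.32638372  0.03556239] [-0.63723104 -1.60312154  5.32272948]
```

```bash
P="python3 -m pendant"
$P '[{"dx":0,"dy":-0.002,"dz":-0.002,"rx":0,"ry":0,"rz":-0.05,"gripper":1},{"dx":0,"dy":-0.002,"dz":-0.002,"rx":0,"ry":0,"rz":-0.1,"gripper":1},{"dx":0,"dy":-0.002,"dz":-0.002,"rx":0,"ry":0,"rz":-0.15,"gripper":1},{"dx":0,"dy":-0.002,"dz":-0.002,"rx":0,"ry":0,"rz":-0.2,"gripper":1},{"dx":0,"dy":-0.002,"dz":-0.002,"rx":0,"ry":0,"rz":-0.2,"gripper":1}]'
$P '[{"dx":0,"dy":0,"dz":-0.001,"rx":0,"ry":0,"rz":-0.05,"gripper":1},{"dx":0,"dy":0,"dz":-0.001,"rx":0,"ry":0,"rz":-0.1,"gripper":1},{"dx":0,"dy":0,"dz":-0.001,"rx":0,"ry":0,"rz":-0.15,"gripper":1},{"dx":0,"dy":0,"dz":-0.001,"rx":0,"ry":0,"rz":-0.2,"gripper":1},{"dx":0,"dy":0,"dz":-0.001,"rx":0,"ry":0,"rz":-0.2,"gripper":1}]'
python3 -c "
from rig import readout;o=readout.get_obs();print(o['moment'],o['wrist_force'])"
```

```text
time: 22.62
eef_pos: [0.5616, 0.009, 0.2171]
orientation: [0.54, 0.842, 0.0, 0.0]
wrist_force: [-1.4, -0.5, 7.2]
finger_gap: 0.0233
grip_force: 60.0
time: 23.25
eef_pos: [0.5616, 0.009, 0.2169]
orientation: [0.581, 0.814, 0.0, 0.0]
wrist_force: [-2.0, 0.3, 6.7]
finger_gap: 0.0231
grip_force: 60.0
[-0.00962549  0.32735504  0.07357688] [-2.00829434  0.30858278  6.72658038]
```

```bash
P="python3 -m pendant"
$P '[{"dx":-0.002,"dy":0,"dz":-0.001,"rx":0,"ry":0,"rz":-0.05,"gripper":1},{"dx":-0.002,"dy":0,"dz":-0.001,"rx":0,"ry":0,"rz":-0.1,"gripper":1},{"dx":-0.002,"dy":0,"dz":-0.001,"rx":0,"ry":0,"rz":-0.15,"gripper":1},{"dx":-0.002,"dy":0,"dz":-0.001,"rx":0,"ry":0,"rz":-0.2,"gripper":1},{"dx":-0.002,"dy":0,"dz":-0.001,"rx":0,"ry":0,"rz":-0.2,"gripper":1}]'
$P '[{"dx":0,"dy":0,"dz":-0.001,"rx":0,"ry":0,"rz":-0.05,"gripper":1},{"dx":0,"dy":0,"dz":-0.001,"rx":0,"ry":0,"rz":-0.1,"gripper":1},{"dx":0,"dy":0,"dz":-0.001,"rx":0,"ry":0,"rz":-0.15,"gripper":1},{"dx":0,"dy":0,"dz":-0.001,"rx":0,"ry":0,"rz":-0.2,"gripper":1},{"dx":0,"dy":0,"dz":-0.001,"rx":0,"ry":0,"rz":-0.2,"gripper":1}]'
python3 -c "
from rig import readout;o=readout.get_obs();print(o['moment'],o['wrist_force'])"
```

```text
time: 23.88
eef_pos: [0.5614, 0.009, 0.2168]
orientation: [0.621, 0.784, 0.0, 0.0]
wrist_force: [-1.2, 0.0, 6.9]
finger_gap: 0.0235
grip_force: 59.9
time: 24.5
eef_pos: [0.5615, 0.0091, 0.2167]
orientation: [0.659, 0.752, 0.0, 0.0]
wrist_force: [-1.9, -0.5, 6.8]
finger_gap: 0.0236
grip_force: 59.9
[0.05136206 0.29773069 0.04427468] [-1.93150138 -0.4694056   6.78992445]
```

```bash
P="python3 -m pendant"
$P '[{"dx":-0.001,"dy":0,"dz":-0.001,"rx":0,"ry":0,"rz":-0.05,"gripper":1},{"dx":-0.001,"dy":0,"dz":-0.001,"rx":0,"ry":0,"rz":-0.1,"gripper":1},{"dx":-0.001,"dy":0,"dz":-0.001,"rx":0,"ry":0,"rz":-0.15,"gripper":1},{"dx":-0.001,"dy":0,"dz":-0.001,"rx":0,"ry":0,"rz":-0.2,"gripper":1},{"dx":-0.001,"dy":0,"dz":-0.001,"rx":0,"ry":0,"rz":-0.2,"gripper":1}]'
$P '[{"dx":0,"dy":0,"dz":-0.001,"rx":0,"ry":0,"rz":-0.05,"gripper":1},{"dx":0,"dy":0,"dz":-0.001,"rx":0,"ry":0,"rz":-0.1,"gripper":1},{"dx":0,"dy":0,"dz":-0.001,"rx":0,"ry":0,"rz":-0.15,"gripper":1},{"dx":0,"dy":0,"dz":-0.001,"rx":0,"ry":0,"rz":-0.2,"gripper":1},{"dx":0,"dy":0,"dz":-0.001,"rx":0,"ry":0,"rz":-0.2,"gripper":1}]'
python3 -c "
from rig import readout;o=readout.get_obs();print(o['moment'],o['wrist_force'])"
```

```text
time: 25.12
eef_pos: [0.5613, 0.0091, 0.2165]
orientation: [0.696, 0.718, 0.0, 0.0]
wrist_force: [-0.9, 0.3, 6.2]
finger_gap: 0.0229
grip_force: 59.9
time: 25.75
eef_pos: [0.5611, 0.0091, 0.2162]
orientation: [0.731, 0.682, 0.0, -0.0]
wrist_force: [-1.8, 0.2, 5.4]
finger_gap: 0.0235
grip_force: 59.9
[0.06970272 0.36607388 0.00249697] [-1.75717187  0.21721613  5.41492511]
```

```bash
P="python3 -m pendant"
$P '[{"dx":-0.001,"dy":0,"dz":-0.001,"rx":0,"ry":0,"rz":-0.05,"gripper":1},{"dx":-0.001,"dy":0,"dz":-0.001,"rx":0,"ry":0,"rz":-0.1,"gripper":1},{"dx":-0.001,"dy":0,"dz":-0.001,"rx":0,"ry":0,"rz":-0.15,"gripper":1},{"dx":-0.001,"dy":0,"dz":-0.001,"rx":0,"ry":0,"rz":-0.2,"gripper":1},{"dx":-0.001,"dy":0,"dz":-0.001,"rx":0,"ry":0,"rz":-0.2,"gripper":1}]'
python3 -c "
from rig import readout;o=readout.get_obs();print(o['moment'],o['wrist_force'])"
```

```text
time: 26.38
eef_pos: [0.5609, 0.0092, 0.2149]
orientation: [0.764, 0.645, -0.0, -0.0]
wrist_force: [1.2, -0.5, -0.6]
finger_gap: 0.0235
grip_force: 59.1
[ 0.06223373 -0.11506367 -0.01802111] [ 1.22691347 -0.52832537 -0.62063813]
```

```bash
P="python3 -m pendant"
$P '[{"dx":0,"dy":0,"dz":-0.005,"rx":0,"ry":0,"rz":-0.05,"gripper":1},{"dx":0,"dy":0,"dz":-0.01,"rx":0,"ry":0,"rz":-0.1,"gripper":1},{"dx":0,"dy":0,"dz":-0.015,"rx":0,"ry":0,"rz":-0.1,"gripper":1},{"dx":0,"dy":0,"dz":-0.015,"rx":0,"ry":0,"rz":-0.1,"gripper":1},{"dx":0,"dy":0,"dz":-0.015,"rx":0,"ry":0,"rz":-0.1,"gripper":1}]'
$P '[{"dx":0,"dy":0,"dz":-0.005,"rx":0,"ry":0,"rz":0,"gripper":1},{"dx":0,"dy":0,"dz":-0.01,"rx":0,"ry":0,"rz":0,"gripper":1},{"dx":0,"dy":0,"dz":-0.01,"rx":0,"ry":0,"rz":0,"gripper":1},{"dx":0,"dy":0,"dz":-0.01,"rx":0,"ry":0,"rz":0,"gripper":1},{"dx":0,"dy":0,"dz":-0.01,"rx":0,"ry":0,"rz":0,"gripper":1}]'
$P '[{"dx":0,"dy":0,"dz":-0.005,"rx":0,"ry":0,"rz":0,"gripper":1},{"dx":0,"dy":0,"dz":-0.005,"rx":0,"ry":0,"rz":0,"gripper":1},{"dx":0,"dy":0,"dz":-0.005,"rx":0,"ry":0,"rz":0,"gripper":1},{"dx":0,"dy":0,"dz":-0.005,"rx":0,"ry":0,"rz":0,"gripper":1},{"dx":0,"dy":0,"dz":-0.005,"rx":0,"ry":0,"rz":0,"gripper":1}]'
python3 -c "
from rig import readout;o=readout.get_obs();print(o['moment'],o['wrist_force'])"
```

```text
time: 27.0
eef_pos: [0.561, 0.0091, 0.2138]
orientation: [0.78, 0.626, -0.0, -0.0]
wrist_force: [0.1, -0.7, -1.1]
finger_gap: 0.0232
grip_force: 59.0
time: 27.62
eef_pos: [0.5612, 0.009, 0.2131]
orientation: [0.78, 0.626, 0.0, 0.0]
wrist_force: [0.6, 0.5, -0.3]
finger_gap: 0.0234
grip_force: 59.0
time: 28.25
eef_pos: [0.5611, 0.009, 0.2125]
orientation: [0.78, 0.626, 0.0, -0.0]
wrist_force: [1.1, 0.8, -0.4]
finger_gap: 0.0232
grip_force: 59.0
[ 0.16437759 -0.11450649 -0.02571104] [ 1.12091486  0.80463791 -0.40748475]
```

```bash
P="python3 -m pendant"
$P '[{"dx":0.001,"dy":0.001,"dz":-0.005,"rx":0,"ry":0,"rz":0,"gripper":1},{"dx":0.001,"dy":0.001,"dz":-0.005,"rx":0,"ry":0,"rz":0,"gripper":1},{"dx":0.001,"dy":0.001,"dz":-0.008,"rx":0,"ry":0,"rz":0,"gripper":1},{"dx":0.001,"dy":0.001,"dz":-0.008,"rx":0,"ry":0,"rz":0,"gripper":1},{"dx":0.001,"dy":0.001,"dz":-0.008,"rx":0,"ry":0,"rz":0,"gripper":1}]'
$P '[{"dx":0,"dy":0,"dz":-0.005,"rx":0,"ry":0,"rz":0,"gripper":1},{"dx":0,"dy":0,"dz":-0.008,"rx":0,"ry":0,"rz":0,"gripper":1},{"dx":0,"dy":0,"dz":-0.008,"rx":0,"ry":0,"rz":0,"gripper":1},{"dx":0,"dy":0,"dz":-0.008,"rx":0,"ry":0,"rz":0,"gripper":1},{"dx":0,"dy":0,"dz":-0.008,"rx":0,"ry":0,"rz":0,"gripper":1}]'
python3 -c "
from rig import readout;o=readout.get_obs();print(o['moment'],o['wrist_force'])"
```

```text
time: 28.88
eef_pos: [0.5611, 0.009, 0.2119]
orientation: [0.78, 0.626, -0.0, 0.0]
wrist_force: [-0.3, 1.3, 0.7]
finger_gap: 0.0231
grip_force: 59.2
time: 29.5
eef_pos: [0.5612, 0.0091, 0.211]
orientation: [0.78, 0.626, -0.0, 0.0]
wrist_force: [-1.3, 0.6, 3.2]
finger_gap: 0.0235
grip_force: 59.6
[ 0.05202097  0.366838   -0.02009479] [-1.3473006   0.61413219  3.15245368]
```

Dropped in at yaw ≈ 80°, and the seal was met at h≈10 mm. I'll screw clockwise, following the lead.

```bash
P="python3 -m pendant"
$P '[{"dx":0,"dy":0,"dz":-0.001,"rx":0,"ry":0,"rz":-0.1,"gripper":1},{"dx":0,"dy":0,"dz":-0.001,"rx":0,"ry":0,"rz":-0.2,"gripper":1},{"dx":0,"dy":0,"dz":-0.002,"rx":0,"ry":0,"rz":-0.3,"gripper":1},{"dx":0,"dy":0,"dz":-0.002,"rx":0,"ry":0,"rz":-0.3,"gripper":1},{"dx":0,"dy":0,"dz":-0.002,"rx":0,"ry":0,"rz":-0.3,"gripper":1}]'
python3 -c "
from rig import readout;o=readout.get_obs();print(o['moment'],o['wrist_force'])"
$P '[{"dx":0,"dy":0,"dz":-0.001,"rx":0,"ry":0,"rz":-0.1,"gripper":1},{"dx":0,"dy":0,"dz":-0.001,"rx":0,"ry":0,"rz":-0.2,"gripper":1},{"dx":0,"dy":0,"dz":-0.002,"rx":0,"ry":0,"rz":-0.3,"gripper":1},{"dx":0,"dy":0,"dz":-0.002,"rx":0,"ry":0,"rz":-0.3,"gripper":1},{"dx":0,"dy":0,"dz":-0.002,"rx":0,"ry":0,"rz":-0.3,"gripper":1}]'
python3 -c "
from rig import readout;o=readout.get_obs();print(o['moment'],o['wrist_force'])"
```

```text
time: 30.12
eef_pos: [0.5616, 0.0091, 0.211]
orientation: [0.825, 0.566, 0.0, 0.0]
wrist_force: [-0.3, 0.4, 2.9]
finger_gap: 0.0232
grip_force: 59.6
[ 0.10560236 -0.00632871 -0.03010381] [-0.31909477  0.39014751  2.85440487]
time: 30.75
eef_pos: [0.5614, 0.0091, 0.2108]
orientation: [0.865, 0.502, 0.0, 0.0]
wrist_force: [-0.2, -0.4, 3.7]
finger_gap: 0.023
grip_force: 59.7
[ 0.08229722  0.01388915 -0.05698311] [-0.17566773 -0.36413703  3.74543623]
```

```bash
P="python3 -m pendant"
$P '[{"dx":0,"dy":0,"dz":-0.001,"rx":0,"ry":0,"rz":-0.1,"gripper":1},{"dx":0,"dy":0,"dz":-0.001,"rx":0,"ry":0,"rz":-0.2,"gripper":1},{"dx":0,"dy":0,"dz":-0.002,"rx":0,"ry":0,"rz":-0.3,"gripper":1},{"dx":0,"dy":0,"dz":-0.002,"rx":0,"ry":0,"rz":-0.3,"gripper":1},{"dx":0,"dy":0,"dz":-0.002,"rx":0,"ry":0,"rz":-0.3,"gripper":1}]'
python3 -c "
from rig import readout;o=readout.get_obs();print(o['moment'],o['wrist_force'])"
$P '[{"dx":0,"dy":0,"dz":-0.001,"rx":0,"ry":0,"rz":-0.1,"gripper":1},{"dx":0,"dy":0,"dz":-0.001,"rx":0,"ry":0,"rz":-0.2,"gripper":1},{"dx":0,"dy":0,"dz":-0.002,"rx":0,"ry":0,"rz":-0.3,"gripper":1},{"dx":0,"dy":0,"dz":-0.002,"rx":0,"ry":0,"rz":-0.3,"gripper":1},{"dx":0,"dy":0,"dz":-0.002,"rx":0,"ry":0,"rz":-0.3,"gripper":1}]'
python3 - <<'E'
from h import *
o=readout.get_obs();print(o['moment'],o['wrist_force'])
# can yaw from top-face edges in the first top picture
T=cam("top");g=cv2.imread("pics/top0.png")
w=cv2.resize(g[150:235,268:342],None,fx=4,fy=4,interpolation=cv2.INTER_CUBIC)
m=(w.min(2)>165).astype(np.uint8)
c=max(cv2.findContours(m,0,cv2.CHAIN_APPROX_NONE)[0],key=cv2.contourArea)[:,0]/4+[268,150]
P=np.array([onz(T,p,.16)[:2] for p in c],np.float32)
r=cv2.minAreaRect(P);print(r)
E
```

```text
time: 31.38
eef_pos: [0.5613, 0.009, 0.2105]
orientation: [0.9, 0.436, 0.0, 0.0]
wrist_force: [-0.7, -0.0, 5.7]
finger_gap: 0.0231
grip_force: 59.8
[-0.07822393  0.09437811 -0.04848533] [-0.7413877  -0.03734683  5.68720021]
time: 32.0
eef_pos: [0.5612, 0.0092, 0.2103]
orientation: [0.93, 0.368, 0.0, -0.0]
wrist_force: [-0.8, 0.8, 4.7]
finger_gap: 0.0233
grip_force: 59.9
[ 0.12151926  0.13430071 -0.06461079] [-0.84065847  0.76333568  4.65623198]Traceback (most recent call last):
  File "<stdin>", line 7, in <module>
ValueError: max() iterable argument is empty
```

Run:
```python
from h import *
T=cam("top");g=cv2.imread("pics/top0.png")
w=cv2.resize(g[145:240,262:345],None,fx=4,fy=4,interpolation=cv2.INTER_CUBIC)
gm=w.min(2);sat=w.max(2).astype(int)-w.min(2)
print(np.percentile(gm,[5,25,50,75,95]),gm[::40,::40])
th,m=cv2.threshold(gm,0,1,cv2.THRESH_OTSU);print(th)
for t in(th,th+8,th+16):
    c=max(cv2.findContours((gm>t).astype(np.uint8),0,cv2.CHAIN_APPROX_NONE)[0],key=cv2.contourArea)[:,0]/4+[262,145]
    P=np.array([onz(T,p,.16)[:2] for p in c],np.float32);print(t,cv2.minAreaRect(P))
```

```text
[ 77. 127. 134. 139. 154.] [[132 131 131 132 131 131 132 131 130]
 [134 133 132 133 132 131 133 133 133]
 [132 133 116 138 108 148 128  92 133]
 [132 133 150 152 146 152 151  95 133]
 [132 134 150 154 101 153 152  94 136]
 [134 134 144 153  42  46 152 108 112]
 [134 135 117 156  21  30 156 143  95]
 [136 135 135 157 153 155 103  82 137]
 [136 139 138  84  78  78 128 137 135]
 [138 138 136 136 137 138 137 138 139]]
108.0
108.0 ((0.5861664414405823, 0.021832741796970367), (0.20618408918380737, 0.23827365040779114), 88.86790466308594)
116.0 ((0.5861664414405823, 0.021832741796970367), (0.20618408918380737, 0.23827365040779114), 88.86790466308594)
124.0 ((0.5861664414405823, 0.021832741796970367), (0.20618408918380737, 0.23827365040779114), 88.86790466308594)
```

Run:
```python
from h import *
T=cam("top");g=cv2.imread("pics/top0.png")
w=cv2.resize(cv2.medianBlur(g,3)[145:240,262:345],None,fx=4,fy=4,interpolation=cv2.INTER_LINEAR)
gm=w.min(2)
for t in(142,144,146):
    m=cv2.morphologyEx((gm>t).astype(np.uint8),cv2.MORPH_OPEN,np.ones((7,7)))
    c=max(cv2.findContours(m,0,cv2.CHAIN_APPROX_NONE)[0],key=cv2.contourArea)[:,0]/4+[262,145]
    P=np.array([onz(T,p,.16)[:2] for p in c],np.float32);print(t,cv2.minAreaRect(P))
```

```text
142 ((0.5903439521789551, 0.020493172109127045), (0.134560689330101, 0.11286306381225586), 14.563830375671387)
144 ((0.5901325345039368, 0.020181812345981598), (0.13358791172504425, 0.11121555417776108), 14.536399841308594)
146 ((0.5897442102432251, 0.01972721517086029), (0.1321110874414444, 0.1096465140581131), 14.100865364074707)
```

```bash
P="python3 -m pendant"
$P '[{"dx":0,"dy":0,"dz":-0.001,"rx":0,"ry":0,"rz":-0.1,"gripper":1},{"dx":0,"dy":0,"dz":-0.001,"rx":0,"ry":0,"rz":-0.2,"gripper":1},{"dx":0,"dy":0,"dz":-0.002,"rx":0,"ry":0,"rz":-0.3,"gripper":1},{"dx":0,"dy":0,"dz":-0.002,"rx":0,"ry":0,"rz":-0.4,"gripper":1},{"dx":0,"dy":0,"dz":-0.002,"rx":0,"ry":0,"rz":-0.4,"gripper":1}]'
python3 -c "
from rig import readout;o=readout.get_obs();print(o['moment'],o['wrist_force'])"
$P '[{"dx":0,"dy":0,"dz":0,"rx":0,"ry":0,"rz":-0.1,"gripper":1},{"dx":0,"dy":0,"dz":0,"rx":0,"ry":0,"rz":-0.2,"gripper":1},{"dx":0,"dy":0,"dz":0,"rx":0,"ry":0,"rz":-0.3,"gripper":1},{"dx":0,"dy":0,"dz":0,"rx":0,"ry":0,"rz":-0.35,"gripper":1},{"dx":0,"dy":0,"dz":0,"rx":0,"ry":0,"rz":-0.35,"gripper":1}]'
python3 -c "
from rig import readout;o=readout.get_obs();print(o['moment'],o['wrist_force'])"
```

```text
time: 32.78
eef_pos: [0.5613, 0.0092, 0.2102]
orientation: [0.962, 0.273, 0.0, -0.0]
wrist_force: [-0.2, -0.5, 5.5]
finger_gap: 0.0235
grip_force: 60.0
[ 0.0968707   0.16192196 -0.08356743] [-0.17255778 -0.50312074  5.47668304]
time: 33.4
eef_pos: [0.5613, 0.0091, 0.2102]
orientation: [0.982, 0.188, 0.0, -0.0]
wrist_force: [-0.3, -0.4, 5.2]
finger_gap: 0.0234
grip_force: 59.9
[ 0.09972997  0.15611002 -0.00676127] [-0.27925262 -0.43139252  5.18700937]
```

```bash
P="python3 -m pendant"
$P '[{"dx":0,"dy":0,"dz":0,"rx":0,"ry":0,"rz":-0.08,"gripper":1},{"dx":0,"dy":0,"dz":0,"rx":0,"ry":0,"rz":-0.16,"gripper":1},{"dx":0,"dy":0,"dz":0,"rx":0,"ry":0,"rz":-0.24,"gripper":1},{"dx":0,"dy":0,"dz":0,"rx":0,"ry":0,"rz":-0.24,"gripper":1},{"dx":0,"dy":0,"dz":0,"rx":0,"ry":0,"rz":-0.24,"gripper":1}]'
$P '[{"dx":0,"dy":0,"dz":0.004,"rx":0,"ry":0,"rz":0,"gripper":1},{"dx":0,"dy":0,"dz":0.008,"rx":0,"ry":0,"rz":0,"gripper":1},{"dx":0,"dy":0,"dz":0.008,"rx":0,"ry":0,"rz":0,"gripper":1},{"dx":0,"dy":0,"dz":0.008,"rx":0,"ry":0,"rz":0,"gripper":1},{"dx":0,"dy":0,"dz":0.008,"rx":0,"ry":0,"rz":0,"gripper":1}]'
python3 -c "
from rig import readout;o=readout.get_obs();print(o['moment'],o['wrist_force'])"
```

```text
time: 34.02
eef_pos: [0.5612, 0.0093, 0.2102]
orientation: [0.992, 0.129, 0.0, -0.0]
wrist_force: [-1.3, 1.1, 4.8]
finger_gap: 0.0233
grip_force: 59.9
time: 34.65
eef_pos: [0.5611, 0.0092, 0.2106]
orientation: [0.992, 0.128, -0.0, -0.0]
wrist_force: [0.5, 1.2, 3.0]
finger_gap: 0.0232
grip_force: 59.8
[0.25173597 0.07606599 0.05896861] [0.54910334 1.1854299  3.03856784]
```

```bash
P="python3 -m pendant"
$P '[{"dx":0,"dy":0,"dz":0.004,"rx":0,"ry":0,"rz":0,"gripper":1},{"dx":0,"dy":0,"dz":0.008,"rx":0,"ry":0,"rz":0,"gripper":1},{"dx":0,"dy":0,"dz":0.008,"rx":0,"ry":0,"rz":0,"gripper":1},{"dx":0,"dy":0,"dz":0.008,"rx":0,"ry":0,"rz":0,"gripper":1},{"dx":0,"dy":0,"dz":0.008,"rx":0,"ry":0,"rz":0,"gripper":1}]'
python3 -c "
from rig import readout;o=readout.get_obs();print(o['moment'],o['wrist_force'])"
```

```text
time: 35.28
eef_pos: [0.5611, 0.0092, 0.2109]
orientation: [0.992, 0.128, -0.0, -0.0]
wrist_force: [2.8, 2.1, -2.6]
finger_gap: 0.0234
grip_force: 59.2
[ 0.4095865  -0.4489967  -0.02670595] [ 2.77478029  2.14905637 -2.60786923]
```

The thread now holds the cap down, so it is engaged. I'll neutralise the force, release, and back off upward.

```bash
P="python3 -m pendant"
$P '[{"dx":0.003,"dy":0.002,"dz":-0.003,"rx":0,"ry":0,"rz":0,"gripper":1},{"dx":0.003,"dy":0.002,"dz":-0.003,"rx":0,"ry":0,"rz":0,"gripper":1},{"dx":0.003,"dy":0.002,"dz":-0.003,"rx":0,"ry":0,"rz":0,"gripper":1},{"dx":0.003,"dy":0.002,"dz":-0.003,"rx":0,"ry":0,"rz":0,"gripper":-0.2},{"dx":0.003,"dy":0.002,"dz":-0.003,"rx":0,"ry":0,"rz":0,"gripper":-0.2}]'
$P '[{"dx":0,"dy":0,"dz":0,"rx":0,"ry":0,"rz":0,"gripper":-0.2},{"dx":0,"dy":0,"dz":0,"rx":0,"ry":0,"rz":0,"gripper":-0.2},{"dx":0,"dy":0,"dz":0.2,"rx":0,"ry":0,"rz":0,"gripper":-0.2},{"dx":0,"dy":0,"dz":0.6,"rx":0,"ry":0,"rz":0,"gripper":-0.2},{"dx":0,"dy":0,"dz":1,"rx":0,"ry":0,"rz":0,"gripper":-0.2}]'
$P '[{"dx":0,"dy":-0.3,"dz":0.2,"rx":0,"ry":0,"rz":0,"gripper":-0.2},{"dx":0,"dy":-0.6,"dz":0.4,"rx":0,"ry":0,"rz":0,"gripper":-0.2},{"dx":0,"dy":-1,"dz":0.5,"rx":0,"ry":0,"rz":0,"gripper":-0.2},{"dx":0,"dy":-1,"dz":0.5,"rx":0,"ry":0,"rz":0,"gripper":-0.2},{"dx":0,"dy":-1,"dz":0.5,"rx":0,"ry":0,"rz":0,"gripper":-0.2}]'
$P '[{"dx":-0.3,"dy":-0.4,"dz":0.2,"rx":0,"ry":0,"rz":0,"gripper":-0.2},{"dx":-0.6,"dy":-0.8,"dz":0.2,"rx":0,"ry":0,"rz":0,"gripper":-0.2},{"dx":-0.8,"dy":-1,"dz":0.2,"rx":0,"ry":0,"rz":0,"gripper":-0.2},{"dx":-0.8,"dy":-1,"dz":0.2,"rx":0,"ry":0,"rz":0,"gripper":-0.2},{"dx":-0.8,"dy":-1,"dz":0.2,"rx":0,"ry":0,"rz":0,"gripper":-0.2}]'
python3 - <<'E'
from h import *
t=cam("top")["color"];s=cam("side")["color"]
cv2.imwrite("pics/t5.png",t);cv2.imwrite("pics/s5.png",s)
cv2.imwrite("pics/c5.png",np.hstack([crop(t,265,150,80,90,400,450),crop(s,310,175,80,90,400,450)]))
E
```

```text
time: 35.9
eef_pos: [0.5615, 0.009, 0.2115]
orientation: [0.992, 0.128, 0.0, 0.0]
wrist_force: [-0.1, 0.1, -0.3]
finger_gap: 0.0514
grip_force: 0.0
time: 36.52
eef_pos: [0.5615, 0.0093, 0.3138]
orientation: [0.992, 0.128, 0.001, 0.0]
wrist_force: [0.3, -0.3, 1.1]
finger_gap: 0.051
grip_force: 0.0
time: 37.15
eef_pos: [0.5615, -0.0904, 0.362]
orientation: [0.992, 0.128, 0.0, -0.0]
wrist_force: [-0.0, -0.5, -0.5]
finger_gap: 0.0513
grip_force: 0.0
time: 37.78
eef_pos: [0.4818, -0.1896, 0.381]
orientation: [0.992, 0.129, 0.0, -0.0]
wrist_force: [-0.4, -0.1, 0.4]
finger_gap: 0.0515
grip_force: 0.0
```

View pics/c5.png

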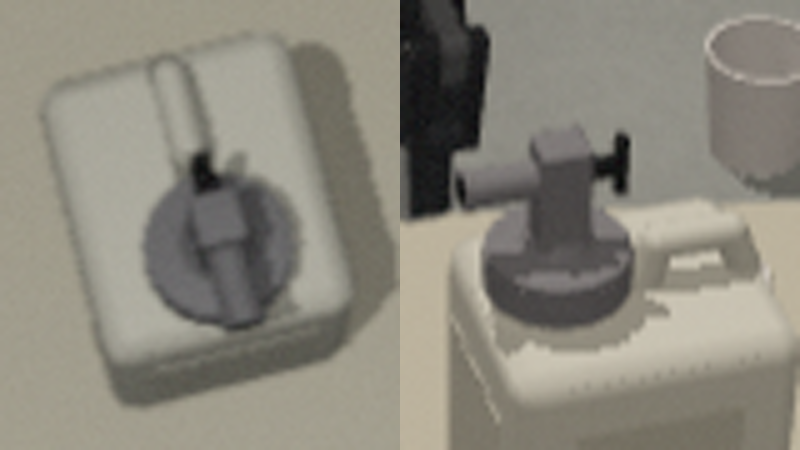

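The picture shows the tap upright on the neck, spout (240,318) over the front and key (203,172) towards the handle, in line with the can's edges (about 14–15°). The gripper is clear.

```bash
python3 -c "
from rig import workorder;print(workorder.sign_off())"
```

```text
the job is handed in; nothing more can be done
None
```

The tap is screwed onto the white can's neck and squeezes the seal by an estimated 1 mm or so. Its spout points over the front to within a degree or two by my camera estimate; the highest downward force I read was about 8 N, the gripper is clear, and the job was handed in at about 38 s.

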